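# Take the slide rack down from the drip hook into the yellow staining jar

### The job

Move the drained slide rack with the blue handle on to the yellow staining jar: first take the yellow jar's cover off and lay it right way up, flat on the bench, then lift the rack off its drip hook and, keeping it upright, lower it (do not drop it) into the jar until it stands on the bottom, and let go. Leave the other two racks hanging and the other two jars covered as they are, and do not knock the stand or its glass shelf.

Things in the scene. Friction and masses are not known exactly. Their poses are not given: they have to be found in the camera images.
- stand: Drip stand, fixed: steel drip tray (x -80 to +100, y +-165, 14 mm high), two aluminium posts (18 x 14 mm at x 52, y +-154), hook rail (x 47 to 57, height 252 to 281 mm), glass shelf with bottles on top. Origin: on the bench below the middle hook's seat; x points from the hooks' tips back to the rail, i.e. away from the open front, y along the rail, z up.
- hook_seat (a point): Top of the middle hook at its seat, 270 mm up; axes as the stand's. Hooks at y -95, 0, +95 mm: level 7 mm round rods from the rail to x = -30, ending in an upturned tip (x -33.5 to -26.5) whose top is 12 mm above the rod's. Racks hang within 10 mm of x = 0: to come off, a rack is raised 14 to 25 mm, then drawn over 45 mm to the front (-x).
- shelf_edge (a point): Middle of the front lower edge of the shelf (330 mm along y, brackets included), 408 mm up, at the stand's x = -5; it reaches back to x = +115 mm, bottles on it to 530 mm height. It overhangs the rack handles, so a gripper cannot come straight down on them: it must lean out to the front by some 25 to 45 degrees.
- rack_blue_loop (a point): Rack to move. Centre of its blue loop handle, 144 mm above the rack's underside, on its upright centre line. Loop 36 mm wide (y), 10 thick (x), from 24 mm below to 25 above this point; its eye, open along x, is 22 mm wide, 17 mm up and down from here. Axes: x along the basket's 70 mm, y its 50 mm, z up. It hangs by the eye's top bar on one of the hooks (any), axes parallel to the stand's.
- rack_blue_basket (a point): Middle of the same rack's white basket, 40 mm above its underside. Basket 70 (x) x 50 (y) mm, glass slides in it to 80 mm height, above them a white yoke 12 (x) x 50 (y) mm up to 100 mm, then a 14 mm neck and the blue loop; 169 mm tall in all, about 130 to 210 g, rigid. Axes as the loop's.
- rack_orange_loop (a point): Bystander, to be left hanging: centre of the orange loop handle of another slide rack, in shape and size the same as the blue-handled one, same point and axes. It hangs on another of the three hooks.
- rack_black_loop (a point): Bystander, to be left hanging: centre of the black loop handle of another slide rack, in shape and size the same as the blue-handled one, same point and axes. It hangs on another of the three hooks.
- carrier: Steel carrier tray, fixed, that holds the three jars in a row: 104 (x) x 272 (y) mm, rim 24 mm high. Origin: centre of its underside, on the bench. The jars stand at y = -90, 0, +90 mm in an order that varies, their axes along its own. The bench between and around the carrier and the stand is clear.
- jar_yellow: Yellow staining jar for the blue rack, fixed in the carrier: open box 90 (x) x 70 (y) x 90 mm high, floor 5, walls 4 mm (inside 82 x 62, 85 deep), narrow ledges by the rim out to y +-39. Origin: centre of its underside, 4 mm above the bench; z up. The rack goes in with its 70 mm along this x, either way round, 6 mm free all round. Starts covered.
- jar_green: Green staining jar, same make and size as the yellow one, fixed in the carrier, with its cover on. Origin: centre of its underside; axes as the yellow jar's. A bystander.
- jar_pink: Pink staining jar, same make and size as the yellow one, fixed in the carrier, with its cover on. Origin: centre of its underside; axes as the yellow jar's. A bystander.
- cover_yellow_mid (a point): Yellow jar's loose cover, 55 to 90 g: plate 92 (x) x 72 (y) x 4 mm, below it a 76 x 56 x 6 mm plug that sits in the jar's mouth with 3 mm play, on top a grip ridge 50 (x) x 14 (y) x 30 mm tall. This point: centre line, 20 mm above the plug's underside, 20 below the ridge's top, 10 above the plate's top. Axes as its jar's at the start. Flat on the bench this point is 20 mm up.
- cover_green_mid (a point): Loose cover of the green jar, same colour, size and axes as the yellow one, same point. A bystander, to stay on its jar.
- cover_pink_mid (a point): Loose cover of the pink jar, same colour, size and axes as the yellow one, same point. A bystander, to stay on its jar.
Mind the look-alikes: they are no part of the job. What is shaped like the part that bears cover_yellow_mid but black is not meant.

How it is judged:
On the way, in this order (a step that is already met when the one before it is completed fails the run):
1. the yellow jar's cover lies flat, right way up, on the bench (height (world z) of cover_yellow_mid below 0.026 m and angle between cover_yellow_mid's own z axis and vertical below 0.1 rad), for 0.2 s.
2. the blue-handled rack has been lifted off its hook and drawn clear in front of the hooks, held up and upright (x of rack_blue_loop in the frame of stand below -0.05 m and height (world z) of rack_blue_loop above 0.2 m and angle between rack_blue_loop's own z axis and vertical below 0.4 rad), for 0.1 s.
3. the rack has been lowered into the yellow jar to within 15 mm of its bottom while still held in the fingers (x of rack_blue_loop in the frame of jar_yellow between -0.012 and 0.012 m and y of rack_blue_loop in the frame of jar_yellow between -0.012 and 0.012 m and z of rack_blue_loop in the frame of jar_yellow below 0.164 m and contact force between the fingers and rack_blue above 0.5 N), for 0.05 s.
At the end, for the whole second after the job is handed in: Blue rack released, at rest, upright (0.08 rad) on the yellow jar's bottom (within 8 mm, centred to 12 mm); yellow cover flat and right way up on the bench (point under 26 mm, tilt under 0.1 rad); other racks still hung (within 25 mm), other covers on (within 12 mm) (all of step 1 and x of rack_blue_loop in the frame of jar_yellow between -0.012 and 0.012 m and y of rack_blue_loop in the frame of jar_yellow between -0.012 and 0.012 m and z of rack_blue_loop in the frame of jar_yellow below 0.157 m and angle between rack_blue_loop's own z axis and vertical below 0.08 rad and linear speed of rack_blue below 0.02 m/s and distance of each of rack_orange_loop, rack_black_loop from where it was at the start of the episode below 0.025 m and distance of each of cover_green_mid, cover_pink_mid from where it was at the start of the episode below 0.012 m); the robot touches nothing.
It fails at once if the blue-handled rack is tipped more than 0.6 rad (34 degrees) (angle between rack_blue_loop's own z axis and vertical above 0.6 rad).
It fails at once if another rack is knocked: moved more than 50 mm (distance of any of rack_orange_loop, rack_black_loop from where it was at the start of the episode above 0.05 m).
It fails at once if another jar's cover is shifted more than 20 mm (distance of any of cover_green_mid, cover_pink_mid from where it was at the start of the episode above 0.02 m).
It fails at once if the robot knocks the stand or its shelf with more than 15 N (contact force between any of the fingers, the arm and stand above 15 N).
It also fails if it takes over 67 s, if anything falls off the work surface, if the arm or the gripper's body presses on something with over 40 N, if the wrist force passes 120 N, or if a joint passes its speed limit or range.

### The arm

A 7-joint arm with a two-finger parallel gripper is mounted at the origin on the work surface. World frame = base frame: x ahead of the robot, y to its left, z up, the work surface at z = 0. Lengths are in m, angles in rad, forces in N, time in s.
With the tool pointing down it reaches from about 0.4 to 0.9 m from the base axis. Payload 5.5 kg.
Tool frame: the origin (TCP) lies at the very end of the fingers, on their centre line; the grasp point (between the pads) lies 19 mm behind it; z points along the fingers, y is the line along which they close (so a half turn about z gives the same grasp; the last joint's range is limited). The gripper opens to 92 mm and grips with 3 to 60 N. Pads are 19 mm wide; open, the fingers measure 130 mm over their backs; the gripper's body (75 mm by 190 mm) begins 47 mm behind the grasp point.
Start: joints at [1.554, 0.501, -0.427, 1.55, 0.221, 1.138, -0.21], TCP at [0.18, -0.625, 0.227] pointing down, gripper open.
Joint ranges: [-2.88, 2.88], [-0.31, 2.03], [-1.54, 1.56], [0.2, 2.42], [-1.41, 4.55], [0.19, 2.02], [-2.57, 2.57]. Speed limits (rad/s): [2.57, 2.57, 3.14, 3.14, 3.14, 3.14, 3.14].

### API

Orientations are given as a rotation vector (axis times angle).
In Python, from station import manip, eyes, models gives the robot as it stands.
- The arm moves only by the tool drive_tool, never from a script. Its argument "increments" is a list of rows, each a list of 7 numbers: the shift along the tool's x, y, z in units of 25 mm (1.0 is 25 mm), then the turn, a rotation vector about the tool's x, y, z in units of 5 degrees (1.0 is 5 degrees), then the finger opening in mm, from 0 to 91.8. In form: [[tx, ty, tz, ax, ay, az, hand], ...]. A call has 1 to 20 rows; each row is the pose to reach, as a shift and turn from the pose commanded when the call began, along the tool's axes at that moment; what a row does not reach only later rows make up. A row lasts 1/10 s, in which the tool goes at most 50 mm and 8.59 degrees, less where a joint would pass 70% of its speed; a pose out of reach is approached as far as the arm can. A call with a gripper value outside its range is refused whole. The fingers move at their own pace and stop on an object; the grip force is fixed at half the most. Time passes only in rows, so rows that repeat a pose let the fingers close. It gives the time, the measured TCP pose, the force, the opening and the grip force at its end, in the units of the state.
- manip.sense(): the state, without advancing time (a new reading comes with each control period).
- eyes.snapshot(name): name is "side" or "top" or "wrist"; returns a dict with "image" (480x640x3 uint8, red, green, blue), "fx", "fy", "cx", "cy" (pixels), "T" (4x4, takes a point from camera to world coordinates); the wrist camera has in their place "mount" (4x4, takes a point from camera to tool coordinates, whose origin is the TCP and whose axes are the flange's). Camera axes: x right, y up, looking along -z (the intrinsics and any distortion apply to the point x, -y, -z); pixel columns grow to the right and rows downward; lengths in m; the calibration is good to about 2 mm. A picture is of the moment at which its call begins: read the wrist's pose just before it. There is no depth.
- manip.finish_job(): hands the job in; it is judged then, once.
Trained networks look in the newest picture that a camera, given by its name, has taken for a name from the list of things; names that differ only in an ending like _2 or _b are one class to them, and where a whole thing is asked for, a point or a joint stands for the part that bears it (a point fixed in the world has none). Each returns a list of dicts, best first, with "p" (0 to 1); they miss things now and then, are a little off and sometimes report something else, mostly with a low value. They report only what shows in the picture. A call takes as long as a camera call. They do not tell look-alikes from the thing itself.
- models.cut_out(query, camera): "mask" (480x640 bool, what is visible of it) and "xy" ([column, row] in pixels, amid what is visible of it).
The state is a dict: "clock": time; "q": joint angles; "dq": joint speeds; "joint_torque": joint torques, N m; "tool_pos": TCP position; "orientation": TCP orientation; "ft_force": force on the tool from outside, world axes, zero at the start; "torque": the same for the moment, N m; "width": opening from 0.0 (shut) to 1.0 (fully open); "grasp_force": force on a finger pad.
Only numpy, scipy, OpenCV 4.12 (cv2) and the standard library are available. Lean on these libraries where they do the work, as an engineer would, in place of code of your own. Each camera call takes 0.05 s, during which the arm holds its last target. There are 200 camera calls.

## Working session

There is one attempt and no reset: what is moved stays moved. The work goes in short steps, Python scripts to look and compute and a tool call to move; the robot and the scene stay as the last step left them, time stands still between calls to the robot, and variables do not carry over. Pictures are saved under pics/ and viewed, at most 10 in all, crops included, and the job is handed in when it is done.

Besides the shell and the picture viewer there is one more tool, called after "Call:" as a command line: name --pt "numbers of a row" for each row, then --argument value for the rest. drive_tool: Moves the arm, as the interface text tells. Its arguments: {"type":"object","properties":{"increments":{"type":"array"}},"required":["increments"]}

```bash
ls; mkdir -p pics; python3 - <<'E'
from station import manip, eyes, models
import cv2,numpy as np
s=manip.sense();print(s['tool_pos'],s['orientation'],s['width'])
for n in ['top','side']:
    d=eyes.snapshot(n);cv2.imwrite(f'pics/{n}0.png',d['image'][:,:,::-1]);print(n,d['fx'],d['cx'],d['cy'],np.round(d['T'],4).tolist(), [k for k in d])
    for q in ['cover_yellow_mid','cover_green_mid','cover_pink_mid','jar_yellow','jar_green','jar_pink','rack_blue_loop','rack_orange_loop','rack_black_loop','rack_blue_basket','carrier','stand','shelf_edge','hook_seat']:
        r=models.cut_out(q,n); print(q,[(round(x['p'],2),np.round(x['xy']).tolist(),int(x['mask'].sum())) for x in r[:3]])
d=eyes.snapshot('wrist');print(np.round(d['mount'],4).tolist(),d['fx'])
E
```

```text
pics
[ 0.17925264 -0.62407899  0.22569162] [-3.10903245e+00 -4.37871584e-01  3.71426266e-04] 1.0008439611460547
top 589.7320517441707 316.86889458414504 242.18403041764677 [[0.0184, 0.9909, -0.1333, 0.2623], [-0.9998, 0.0183, -0.002, -0.0632], [0.0004, 0.1333, 0.9911, 1.8371], [0.0, 0.0, 0.0, 1.0]] ['image', 'fx', 'fy', 'cx', 'cy', 'T']
cover_yellow_mid [(0.87, [405.0, 314.0], 700), (0.61, [392.0, 254.0], 714), (0.61, [437.0, 186.0], 647)]
cover_green_mid [(0.58, [343.0, 216.0], 740)]
cover_pink_mid [(0.7, [368.0, 234.0], 721)]
jar_yellow [(0.71, [382.0, 265.0], 119)]
jar_green []
jar_pink [(0.66, [355.0, 244.0], 83)]
rack_blue_loop [(0.97, [190.0, 215.0], 587), (0.53, [365.0, 232.0], 810)]
rack_orange_loop [(0.65, [256.0, 212.0], 535)]
rack_black_loop [(0.7, [225.0, 215.0], 571)]
rack_blue_basket [(0.84, [193.0, 217.0], 537)]
carrier [(0.59, [350.0, 236.0], 415)]
stand [(0.68, [216.0, 188.0], 10655), (0.31, [223.0, 213.0], 506)]
shelf_edge [(0.97, [218.0, 188.0], 10622)]
hook_seat [(0.93, [218.0, 189.0], 10833), (0.24, [190.0, 218.0], 518)]
side 623.4443939986783 314.6738436050387 2
[... 292 characters left out ...]
green_mid [(0.8, [298.0, 250.0], 596)]
cover_pink_mid [(0.89, [325.0, 240.0], 555)]
jar_yellow [(0.86, [350.0, 242.0], 486)]
jar_green []
jar_pink [(0.88, [328.0, 256.0], 449), (0.4, [228.0, 316.0], 12742)]
rack_blue_loop []
rack_orange_loop [(0.96, [262.0, 304.0], 884)]
rack_black_loop [(0.75, [252.0, 336.0], 911)]
rack_blue_basket [(0.47, [299.0, 252.0], 616)]
carrier [(0.97, [320.0, 272.0], 581), (0.16, [266.0, 305.0], 851)]
stand [(0.71, [226.0, 319.0], 12565)]
shelf_edge [(0.97, [228.0, 321.0], 13045)]
hook_seat [(0.81, [227.0, 317.0], 12793)]
[[0.0005, 0.9543, 0.2988, 0.0823], [1.0, -0.0004, -0.0006, -0.001], [-0.0004, 0.2988, -0.9543, -0.1588], [0.0, 0.0, 0.0, 1.0]] 380.35581806127175
```

```bash
python3 - <<'E'
import cv2
a=cv2.imread('pics/top0.png')[130:350,120:500];b=cv2.imread('pics/side0.png')[150:420,120:470]
cv2.imwrite('pics/top0c.png',cv2.resize(a,None,fx=2.1,fy=2.1,interpolation=cv2.INTER_CUBIC))
cv2.imwrite('pics/side0c.png',cv2.resize(b,None,fx=2.2,fy=2.2,interpolation=cv2.INTER_CUBIC))
E
```

```text
(no output)
```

View pics/top0c.png

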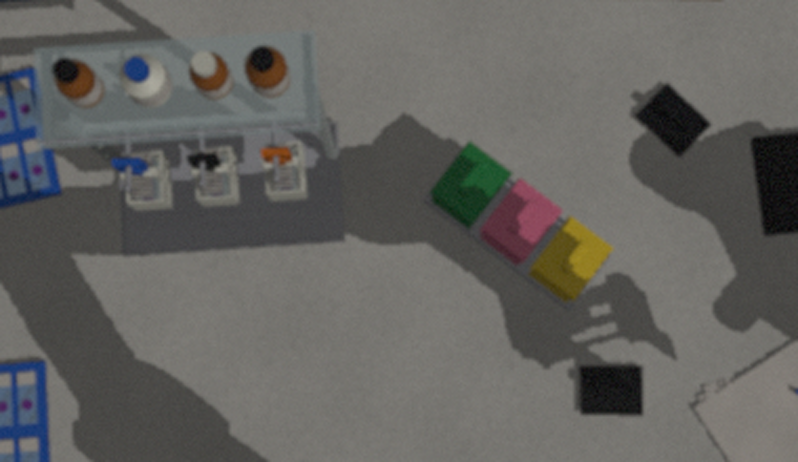

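View pics/side0c.png

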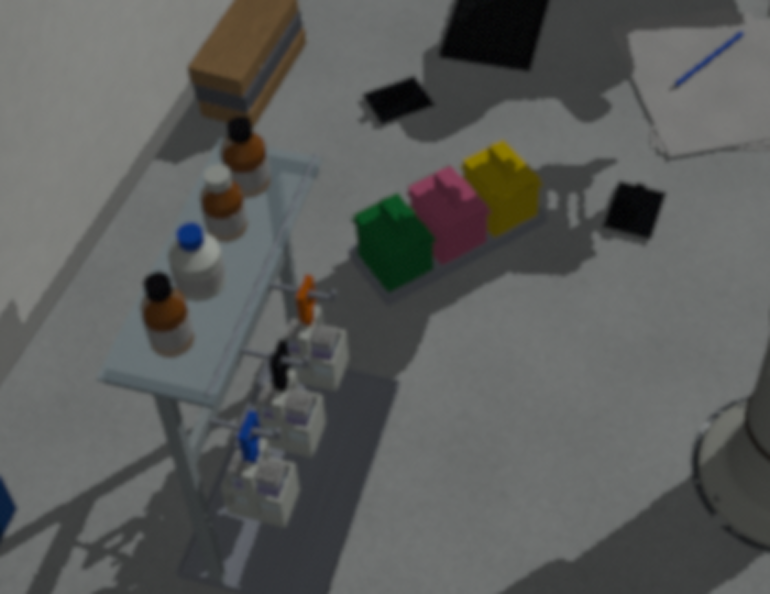

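```bash
cat > h.py <<'E'
from station import manip, eyes, models
import cv2,numpy as np
from scipy.spatial.transform import Rotation as R
def shot(n):
    s=manip.sense(); d=eyes.snapshot(n)
    if n=='wrist':
        M=np.eye(4);M[:3,:3]=R.from_rotvec(s['orientation']).as_matrix();M[:3,3]=s['tool_pos'];d['T']=M@d['mount']
    return d
def ray(d,p):
    v=np.array([(p[0]-d['cx'])/d['fx'],-(p[1]-d['cy'])/d['fy'],-1]);return d['T'][:3,3],d['T'][:3,:3]@v
def atz(d,p,z):
    o,v=ray(d,p);return o+v*(z-o[2])/v[2]
def proj(d,P):
    c=np.linalg.inv(d['T'])@np.append(P,1);return np.array([d['cx']-d['fx']*c[0]/c[2],d['cy']+d['fy']*c[1]/c[2]])
def tri(*dp):
    A=np.zeros((3,3));b=np.zeros(3)
    for d,p in dp:
        o,v=ray(d,p);v=v/np.linalg.norm(v);Q=np.eye(3)-np.outer(v,v);A+=Q;b+=Q@o
    return np.linalg.solve(A,b)
def colour(d,name,box=None,z=None):
    h=cv2.cvtColor(d['image'],cv2.COLOR_RGB2HSV).astype(int);H,S,V=h[...,0],h[...,1],h[...,2]
    lo,hi={'yellow':(22,33),'pink':(160,179),'green':(50,75),'blue':(105,125),'orange':(5,15)}[name]
    m=(H>=lo)&(H<=hi)&(S>130)&(V>50)
    if box: k=np.zeros_like(m);k[box[1]:box[3],box[0]:box[2]]=1;m&=k
    return m
def cen(m):
    y,x=np.nonzero(m);return np.array([x.mean(),y.mean()])
def delta(pos,rot):
    """shift/turn units from current commanded-ish pose to target"""
    s=manip.sense();A=R.from_rotvec(s['orientation'])
    return np.round(A.inv().apply(np.array(pos)-s['tool_pos'])/.025,2),np.round(np.degrees((A.inv()*rot).as_rotvec())/5,2)
E
python3 - <<'E'
from h import *
t=shot('top');s=shot('side')
B={'blue':((150,190,205,225),(215,330,245,365)),'orange':((240,190,265,212),(245,270,275,300))}
for n,(a,b) in B.items():
    ma,mb=colour(t,n,a),colour(s,n,b);print(n,ma.sum(),mb.sum(),cen(ma),cen(mb),tri((t,cen(ma)),(s,cen(mb))).round(4),atz(t,cen(ma),.253).round(4),atz(s,cen(mb),.253).round(4))
for n in ['green','pink','yellow']:
    m=colour(t,n,(320,190,420,280));r=cv2.minAreaRect(np.argwhere(m)[:,::-1].astype(np.float32));print(n,m.sum(),cen(m),r,atz(t,cen(m),.1).round(4))
for p,q in [((392,254),(347,226)),((368,234),(325,240)),((343,216),(298,250))]: print(tri((t,p),(s,q)).round(4))
# black covers and shelf/tray corners
for p,z in [((437,186),.02),((411,315),.02),((137,151),.41),((270,147),.41),((178,251),.014),((284,244),.014)]: print(p,atz(t,p,z).round(4))
E
```

```text
blue 77 139 [181.45454545 208.09090909] [232.82014388 348.26618705] [0.5635 0.3123 0.2509] [0.5624 0.3116 0.253 ] [0.5636 0.3135 0.253 ]
orange 67 120 [251.26865672 203.05970149] [258.53333333 286.29166667] [0.5812 0.1221 0.2483] [0.5799 0.1214 0.253 ] [0.5799 0.1252 0.253 ]
green 620 [344.36451613 216.17580645] ((343.84002685546875, 216.8800048828125), (24.000003814697266, 29.200002670288086), 36.869895935058594) [ 0.5758 -0.1403  0.1   ]
pink 4 [360.25 241.5 ] ((359.7758483886719, 239.18963623046875), (27.459060668945312, 7.574913501739502), 79.50852966308594) [ 0.5003 -0.1885  0.1   ]
yellow 836 [391.24162679 253.38277512] ((391.1954345703125, 253.5906219482422), (25.2325439453125, 33.69011688232422), 37.405357360839844) [ 0.4664 -0.2807  0.1   ]
[ 0.4691 -0.2822  0.0991]
[ 0.5231 -0.2126  0.0892]
[ 0.5772 -0.1357  0.1049]
(437, 186) [ 0.6921 -0.4344  0.02  ]
(411, 315) [ 0.2872 -0.3514  0.02  ]
(137, 151) [0.6752 0.3924 0.41  ]
(270, 147) [0.6916 0.0611 0.41  ]
(178, 251) [0.4717 0.3723 0.014 ]
(284, 244) [0.4998 0.0429 0.014 ]
```

```bash
cat >> h.py <<'E'
def down(yaw): # tool pointing down with tool x at world yaw (rad)
    c,s=np.cos(yaw),np.sin(yaw);return R.from_matrix([[c,s,0],[s,-c,0],[0,0,-1]])
E
python3 - <<'E'
from h import *
print(delta([.467,-.281,.21],down(np.radians(-37.4))))
E
```

```text
(array([ 14.85, -10.04,   0.67]), array([-0.  , -0.  , 10.69]))
```

Candidates for the wanted cover (top view): yellow (392,254) on the yellow jar, pink (368,234), green (343,216), and the black look-alikes (437,186) and (411,315). I choose the yellow one at (392,254), and will check it in a close crop from the wrist.

Call:
drive_tool --pt "14.85 -10 0.67 0 0 10.7 91" --pt "14.85 -10 0.67 0 0 10.7 91" --pt "14.85 -10 0.67 0 0 10.7 91" --pt "14.85 -10 0.67 0 0 10.7 91" --pt "14.85 -10 0.67 0 0 10.7 91" --pt "14.85 -10 0.67 0 0 10.7 91" --pt "14.85 -10 0.67 0 0 10.7 91" --pt "14.85 -10 0.67 0 0 10.7 91" --pt "14.85 -10 0.67 0 0 10.7 91" --pt "14.85 -10 0.67 0 0 10.7 91" --pt "14.85 -10 0.67 0 0 10.7 91" --pt "14.85 -10 0.67 0 0 10.7 91" --pt "14.85 -10 0.67 0 0 10.7 91"

```text
clock: 2.95
tool_pos: [0.466, -0.2839, 0.2099]
orientation: [2.973, -1.014, -0.001]
ft_force: [-0.7, -0.5, -0.5]
width: 0.993
grasp_force: 0.0
```

```bash
python3 - <<'E'
from h import *
d=shot('wrist');s=manip.sense();print(s['tool_pos'],s['q'].round(2) if hasattr(s['q'],'round') else s['q'],s['clock'])
cv2.imwrite('pics/w1.png',d['image'][:,:,::-1])
m=colour(d,'yellow');print(m.sum(),cen(m),cv2.minAreaRect(np.argwhere(m)[:,::-1].astype(np.float32)))
for q in ['cover_yellow_mid','jar_yellow']:
    print(q,[(round(x['p'],2),np.round(x['xy']).tolist(),int(x['mask'].sum()),cv2.minAreaRect(np.argwhere(x['mask'])[:,::-1].astype(np.float32))) for x in models.cut_out(q,'wrist')[:3]])
E
```

```text
[ 0.46603503 -0.28390827  0.20992944] [ 0.86  0.33 -0.44  1.83  0.16  1.01 -1.87] 3.0
13186 [312.66092826 227.28522676] ((369.62908935546875, 292.7541809082031), (539.5278930664062, 264.9949951171875), 0.6295986175537109)
cover_yellow_mid [(0.87, [310.0, 230.0], 11853, ((310.9251708984375, 229.48033142089844), (121.31297302246094, 101.93437957763672), 88.78113555908203)), (0.71, [488.0, 292.0], 3072, ((482.60595703125, 297.998291015625), (64.63658142089844, 65.45948028564453), 55.3758430480957))]
jar_yellow [(0.83, [298.0, 166.0], 960, ((281.8743896484375, 198.56846618652344), (78.84587097167969, 151.34263610839844), 39.61069107055664))]
```

View pics/w1.png

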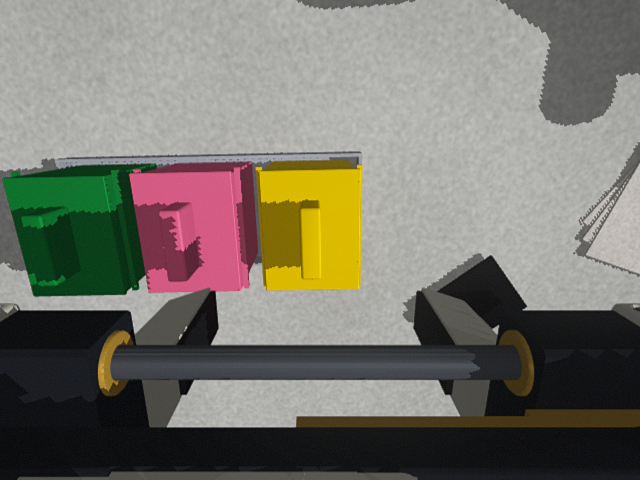

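The wrist view shows the yellow cover in the middle, ridge top at cols 302–321, rows 202–278. Its plate corners are at about (259,168), (361,167), (359,289), (265,289). Pink is to its left (190,230), green further left, and the black look-alike is at (485,295). The choice is right.

```bash
python3 - <<'E'
from h import *
d=shot('wrist')
P=np.array([atz(d,p,.128) for p in [(302,202),(320,202),(321,278),(302,278)]]);print(P.round(4).tolist(),P.mean(0))
v=(P[0]+P[1]-P[2]-P[3]);print('len',np.linalg.norm(v)/2,np.degrees(np.arctan2(v[1],v[0])))
Q=np.array([atz(d,p,.098) for p in [(259,168),(361,167),(359,289),(265,289)]]);print(Q.mean(0));
v=Q[1]-Q[2];print(np.linalg.norm(v),np.degrees(np.arctan2(v[1],v[0])));v=Q[0]-Q[1];print(np.linalg.norm(v),np.degrees(np.arctan2(v[1],v[0]))-90)
# pink ridge
p=np.array([atz(d,p,.128) for p in [(161,206),(192,206),(199,280),(168,280)]]).mean(0);print(p)
c=P.mean(0);print(delta([c[0],c[1],.104],down(np.radians(-37.4))))
E
```

```text
[[0.4992, -0.296, 0.128], [0.4922, -0.3052, 0.128], [0.45, -0.2738, 0.128], [0.458, -0.2635, 0.128]] [ 0.4748615 -0.2846358  0.128    ]
len 0.05253603592796516 -37.42906211289447
[ 0.47396489 -0.28335202  0.098     ]
0.09316689719563785 -36.50542385740743
0.07158827469836725 -37.04510612476149
[ 0.52632811 -0.21447671  0.128     ]
(array([ 0.3 , -0.16,  4.24]), array([ 0.  , -0.  , -0.04]))
```

Call:
drive_tool --pt "0.3 -0.1 1.5 0 0 0 60" --pt "0.3 -0.1 3 0 0 0 60" --pt "0.3 -0.1 4.2 0 0 0 60" --pt "0.3 -0.1 4.2 0 0 0 50" --pt "0.3 -0.1 4.2 0 0 0 0" --pt "0.3 -0.1 4.2 0 0 0 0" --pt "0.3 -0.1 4.2 0 0 0 0" --pt "0.3 -0.1 4.2 0 0 0 0" --pt "0.3 -0.1 4.2 0 0 0 0" --pt "0.3 -0.1 4.2 0 0 0 0" --pt "0.3 -0.1 4.2 0 0 0 0"

```text
clock: 4.25
tool_pos: [0.4749, -0.2847, 0.1054]
orientation: [2.975, -1.009, 0.001]
ft_force: [-1.8, -0.2, 3.2]
width: 0.148
grasp_force: 30.0
```

```bash
python3 - <<'E'
from h import *
s=manip.sense();print(s['width'],s['grasp_force'],s['tool_pos'],s['clock']);z=s['tool_pos'][2]-.094+.006
print(z,delta([.425,-.469,z],down(np.radians(-37.4))))
E
```

```text
0.14827584234023466 29.974810481071472 [ 0.4748997  -0.28472358  0.10543064] 4.25
0.017430640415809058 (array([2.9 , 7.06, 3.52]), array([ 0.  , -0.01, -0.01]))
```

Call:
drive_tool --pt "0 0 -1 0 0 0 0" --pt "0 0 -2 0 0 0 0" --pt "1 2 -2 0 0 0 0" --pt "1.7 3.7 -2 0 0 0 0" --pt "2.4 5.4 -1 0 0 0 0" --pt "2.9 7.05 0 0 0 0 0" --pt "2.9 7.05 1.5 0 0 0 0" --pt "2.9 7.05 2.6 0 0 0 0" --pt "2.9 7.05 3.2 0 0 0 0" --pt "2.9 7.05 3.5 0 0 0 0" --pt "2.9 7.05 3.5 0 0 0 0" --pt "2.9 7.05 3.5 0 0 0 0"

```text
clock: 5.45
tool_pos: [0.4264, -0.4686, 0.0186]
orientation: [2.975, -1.007, 0.003]
ft_force: [-0.6, 0.5, 0.2]
width: 0.152
grasp_force: 30.0
```

Call:
drive_tool --pt "0 0 0 0 0 0 60" --pt "0 0 0 0 0 0 60" --pt "0 0 0 0 0 0 60" --pt "0 0 -0.5 0 0 0 60" --pt "0 0 -1.5 0 0 0 60" --pt "0 0 -3.5 0 0 0 70" --pt "0 0 -5.5 0 0 0 80" --pt "0 0 -7.5 0 0 0 80" --pt "0 0 -9.5 0 0 0 80" --pt "0 0 -9.5 0 0 0 80" --pt "0 0 -9.5 0 0 0 80"

```text
clock: 6.55
tool_pos: [0.4259, -0.4692, 0.258]
orientation: [2.973, -1.008, 0.006]
ft_force: [-0.4, 0.4, -1.1]
width: 0.872
grasp_force: 0.0
```

```bash
cat >> h.py <<'E'
def lean(psi,L): # tool x to the front, tool z forward (yaw psi) and down
    c,s=np.cos(psi),np.sin(psi);z=np.array([np.sin(L)*c,np.sin(L)*s,-np.cos(L)]);x=np.array([-np.cos(L)*c,-np.cos(L)*s,-np.sin(L)])
    return R.from_matrix(np.c_[x,np.cross(z,x),z])
E
python3 - <<'E'
from h import *
t=shot('top');s=shot('side');cv2.imwrite('pics/side1.png',s['image'][:,:,::-1])
for n,d in (('top',t),('side',s)): print([(round(x['p'],2),np.round(x['xy']).tolist(),int(x['mask'].sum()),atz(d,x['xy'],.02).round(3)) for x in models.cut_out('cover_yellow_mid',n)[:3]])
print(delta([.38,-.15,.36],down(np.radians(70))))
E
```

```text
[(0.86, [438.0, 186.0], 635, array([ 0.693, -0.439,  0.02 ])), (0.79, [407.0, 314.0], 688, array([ 0.291, -0.34 ,  0.02 ]))]
[(0.91, [408.0, 246.0], 466, array([ 0.286, -0.335,  0.02 ])), (0.75, [298.0, 196.0], 395, array([ 0.697, -0.424,  0.02 ])), (0.68, [376.0, 210.0], 479, array([ 0.425, -0.45 ,  0.02 ]))]
(array([-9.15, -9.01, -4.23]), array([-4.000e-02,  2.000e-02, -2.149e+01]))
```

Call:
drive_tool --pt "-9.15 -9 -4.2 0 0 -21.5 70" --pt "-9.15 -9 -4.2 0 0 -21.5 70" --pt "-9.15 -9 -4.2 0 0 -21.5 70" --pt "-9.15 -9 -4.2 0 0 -21.5 70" --pt "-9.15 -9 -4.2 0 0 -21.5 70" --pt "-9.15 -9 -4.2 0 0 -21.5 70" --pt "-9.15 -9 -4.2 0 0 -21.5 70" --pt "-9.15 -9 -4.2 0 0 -21.5 70" --pt "-9.15 -9 -4.2 0 0 -21.5 70" --pt "-9.15 -9 -4.2 0 0 -21.5 70" --pt "-9.15 -9 -4.2 0 0 -21.5 70" --pt "-9.15 -9 -4.2 0 0 -21.5 70" --pt "-9.15 -9 -4.2 0 0 -21.5 70" --pt "-9.15 -9 -4.2 0 0 -21.5 70"

```text
clock: 8.15
tool_pos: [0.3799, -0.1505, 0.359]
orientation: [-2.57, -1.802, 0.001]
ft_force: [0.6, 0.5, 0.2]
width: 0.759
grasp_force: 0.0
```

```bash
python3 - <<'E'
from h import *
L=lean(np.radians(4.5),np.radians(35))
tz=L.apply([0,0,1]);P=np.array([.563,.312,.256])
g=P-tz*.14
print(manip.sense()['q'],g,delta(g,L))
E
```

```text
[ 0.98903192 -0.08491915 -0.62598249  1.91600557 -0.05241702  1.2970408
  0.03130014] [0.48294684 0.30569968 0.37068129] (array([18.56, -2.34, -0.45]), array([ -6.96,  -4.51, -22.06]))
```

Call:
drive_tool --pt "18.5 -2.3 -0.5 -7 -4.5 -22 70" --pt "18.5 -2.3 -0.5 -7 -4.5 -22 70" --pt "18.5 -2.3 -0.5 -7 -4.5 -22 70" --pt "18.5 -2.3 -0.5 -7 -4.5 -22 70" --pt "18.5 -2.3 -0.5 -7 -4.5 -22 70" --pt "18.5 -2.3 -0.5 -7 -4.5 -22 70" --pt "18.5 -2.3 -0.5 -7 -4.5 -22 70" --pt "18.5 -2.3 -0.5 -7 -4.5 -22 70" --pt "18.5 -2.3 -0.5 -7 -4.5 -22 70" --pt "18.5 -2.3 -0.5 -7 -4.5 -22 70" --pt "18.5 -2.3 -0.5 -7 -4.5 -22 70" --pt "18.5 -2.3 -0.5 -7 -4.5 -22 70" --pt "18.5 -2.3 -0.5 -7 -4.5 -22 70" --pt "18.5 -2.3 -0.5 -7 -4.5 -22 70" --pt "18.5 -2.3 -0.5 -7 -4.5 -22 70" --pt "18.5 -2.3 -0.5 -7 -4.5 -22 70"

```text
clock: 9.75
tool_pos: [0.4847, 0.3003, 0.3722]
orientation: [-0.086, 2.524, 0.027]
ft_force: [-0.5, -0.5, -0.5]
width: 0.761
grasp_force: 0.0
```

```bash
python3 - <<'E'
from h import *
d=shot('wrist');s=manip.sense();print(s['tool_pos'],np.round(s['q'],2),s['clock'])
cv2.imwrite('pics/w2.png',d['image'][:,:,::-1])
for q in ['rack_blue_loop','rack_black_loop']:
    for x in models.cut_out(q,'wrist')[:2]: print(q,round(x['p'],2),x['xy'],x['mask'].sum())
print(proj(d,[.563,.312,.253]))
E
```

```text
[0.48387926 0.30236377 0.37208551] [ 0.52 -0.15 -1.26  2.01  0.36  0.72  0.66] 9.8
rack_blue_loop 0.58 [322.2, 156.7] 7284
rack_black_loop 0.76 [219.8, 154.1] 8375
rack_black_loop 0.52 [239.4, 83.6] 48648
[321.824952   221.75071986]
```

View pics/w2.png

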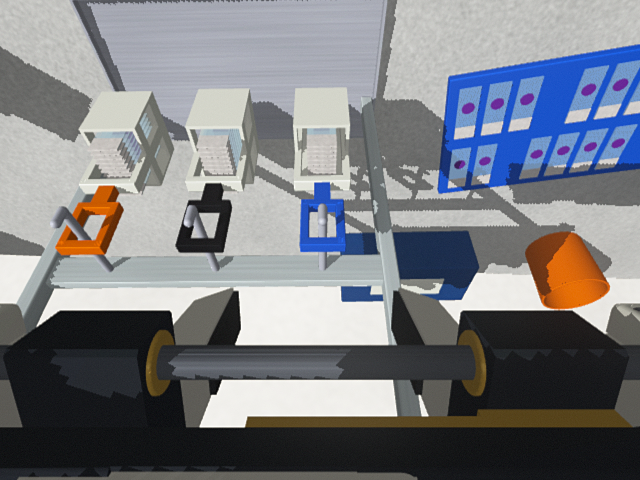

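Wrist view: the blue loop spans about cols 300–345, rows 199–251, centred at (322,225) and hanging on the right-hand hook. Black is at (205,225) and orange at (90,225). The projected estimate (322,222) agrees to a few pixels.

```bash
python3 - <<'E'
from h import *
from scipy.optimize import least_squares
d=shot('wrist')
def box(m):
    y,x=np.nonzero(m);return np.r_[x.min(),x.max()+1,y.min(),y.max()+1].astype(float)
def model(p,yaw):
    c,s=np.cos(yaw),np.sin(yaw)
    q=np.array([proj(d,[p[0]+c*a-s*b,p[1]+s*a+c*b,.253+e]) for a in(-5,5) for b in(-18,18) for e in(-24,25) for a,b,e in[(a/1e3,b/1e3,e/1e3)]])
    return np.r_[q.min(0)[0],q.max(0)[0],q.min(0)[1],q.max(0)[1]]
m=colour(d,'blue',(290,190,355,230));k=m.copy()
b1=np.array([300,345,199,251.]);print(box(colour(d,'blue',(290,197,350,254))))
P={}
yaw=.08
r=least_squares(lambda p:model(p,yaw)-b1,[.563,.312]);print('blue',r.x,r.fun)
b2=box(colour(d,'orange',(40,170,140,262)));print(b2)
# orange: use triangulated-like loop centre pixel (90,226)
o=atz(d,(90,226),.253);bl=atz(d,(322.5,225),.253);k=atz(d,(205,226),.253);print(o,k,bl)
for u,v in((o,bl),(k,bl)):w=v-u;print(np.linalg.norm(w),np.degrees(np.arctan2(-w[0],w[1])))
E
```

```text
[293. 350. 197. 254.]
blue [0.56536271 0.31858247] [ 1.48497621 -1.50420093  1.04472432 -1.32958235]
[ 48. 117. 187. 257.]
[0.57964498 0.12747605 0.253     ] [0.5730702  0.22169697 0.253     ] [0.565063   0.31813628 0.253     ]
0.19121704253473426 4.37355434772723
0.09677115299351219 4.746289560047614
```

```bash
python3 - <<'E'
from h import *
from scipy.optimize import least_squares
d=shot('wrist');print(manip.sense()['tool_pos'],manip.sense()['clock'])
m=colour(d,'blue',(270,190,370,260))&(d['image'][...,2]>170)
n,l,st,_=cv2.connectedComponentsWithStats(m.astype(np.uint8));i=1+st[1:,4].argmax();print(st[1:][st[1:,4]>50])
x,y,w,h=st[i,:4];b1=np.array([x,x+w,y,y+h],float)
for c in [(b1[0]+b1[1])/2]: print(atz(d,(c,(b1[2]+b1[3])/2),.253))
L=lean(np.radians(4.5),np.radians(35));tz=L.apply([0,0,1])
print(delta([.483,.306,.371],L))
E
```

```text
[0.48367585 0.30515055 0.37212262] 10.0
[[ 292  190   46   63 1531]]
[0.56112872 0.31210259 0.253     ]
(array([0.05, 0.04, 0.02]), array([ 0.01,  0.03, -0.06]))
```

Call:
drive_tool --pt "0 0.05 1.5 0 0 0 60" --pt "0 0.05 3 0 0 0 60" --pt "0 0.05 4 0 0 0 60" --pt "0 0.05 5 0 0 0 60" --pt "0 0.05 5.7 0 0 0 60" --pt "0 0.05 6.2 0 0 0 60" --pt "0 0.05 6.2 0 0 0 60" --pt "0 0.05 6.2 0 0 0 60"

```text
clock: 10.8
tool_pos: [0.573, 0.3126, 0.2455]
orientation: [-0.092, 2.527, 0.035]
ft_force: [0.2, 1.1, 0.7]
width: 0.652
grasp_force: 0.0
```

```bash
python3 - <<'E'
from h import *
d=shot('wrist');cv2.imwrite('pics/w3.png',d['image'][:,:,::-1])
s=manip.sense();L=lean(np.radians(4.5),np.radians(35));tz=L.apply([0,0,1])
print(delta(np.array([.564,.312,.256])+.015*tz,L),np.round(s['q'],2),s['ft_force'])
E
```

```text
(array([0.08, 0.  , 0.07]), array([ 0.01,  0.04, -0.07])) [ 0.19  0.41 -1.11  2.02  1.21  0.81 -0.  ] [-0.15247107 -1.21125515 -0.08316835]
```

View pics/w3.png

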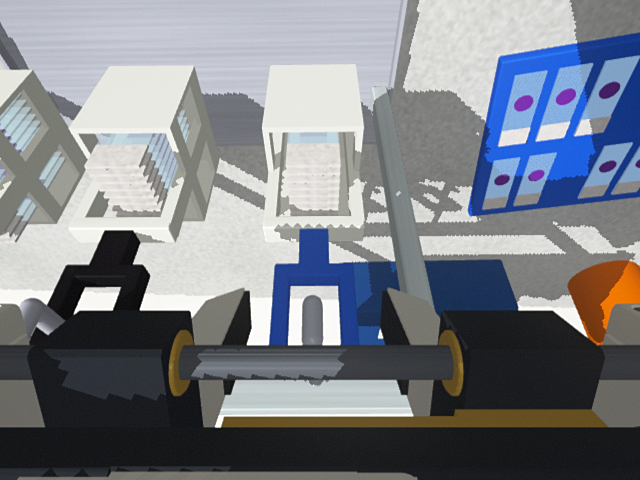

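The loop (cols 273–357, hook tip at (312,320)) sits between the open fingers (250 and 385). I'm closing on it now.

Call:
drive_tool --pt "0 0 0 0 0 0 30" --pt "0 0 0 0 0 0 0" --pt "0 0 0 0 0 0 0" --pt "0 0 0 0 0 0 0" --pt "0 0 0 0 0 0 0" --pt "0 0 0 0 0 0 0"

```text
clock: 11.45
tool_pos: [0.5735, 0.3117, 0.2464]
orientation: [-0.092, 2.524, 0.031]
ft_force: [-2.5, -1.8, 4.9]
width: 0.391
grasp_force: 30.0
```

```bash
python3 - <<'E'
from h import *
s=manip.sense();print(s['tool_pos'],s['width']*91.8,s['grasp_force'],s['ft_force'])
A=R.from_rotvec(s['orientation']).inv()
psi=np.radians(4.5);f=np.array([-np.cos(psi),-np.sin(psi),0])
for v in ([0,0,.019],np.r_[0,0,.019]+.075*f,np.r_[0,0,.05]+.16*f): print(np.round(A.apply(v)/.025,2))
E
```

```text
[0.57353634 0.31165469 0.24644867] 35.898775829924965 29.988391203805804 [-2.47286949 -1.81901012  4.90569564]
[-0.44  0.   -0.62]
[ 2.01 -0.01 -2.35]
[ 4.07 -0.03 -5.33]
```

Call:
drive_tool --pt "-0.22 0 -0.31 0 0 0 0" --pt "-0.44 0 -0.62 0 0 0 0" --pt "-0.44 0 -0.62 0 0 0 0" --pt "-0.44 0 -0.62 0 0 0 0"

```text
clock: 11.85
tool_pos: [0.5735, 0.3115, 0.2652]
orientation: [-0.092, 2.525, 0.032]
ft_force: [0.5, 0.4, -2.3]
width: 0.388
grasp_force: 30.0
```

```bash
python3 - <<'E'
from h import *
d=shot('wrist');cv2.imwrite('pics/w4.png',d['image'][:,:,::-1]);s=manip.sense();print(s['tool_pos'],s['ft_force'])
A=R.from_rotvec(s['orientation']).inv()
psi=np.radians(4.5);f=np.array([-np.cos(psi),-np.sin(psi),0])
for v in (.04*f,.08*f,.15*f+[0,0,.02]): print(np.round(A.apply(v)/.025,2))
E
```

```text
[0.57339056 0.3112986  0.2647717 ] [-1.01113502 -0.12376601 -2.13834214]
[ 1.31 -0.01 -0.92]
[ 2.61 -0.02 -1.85]
[ 4.44 -0.03 -4.11]
```

View pics/w4.png

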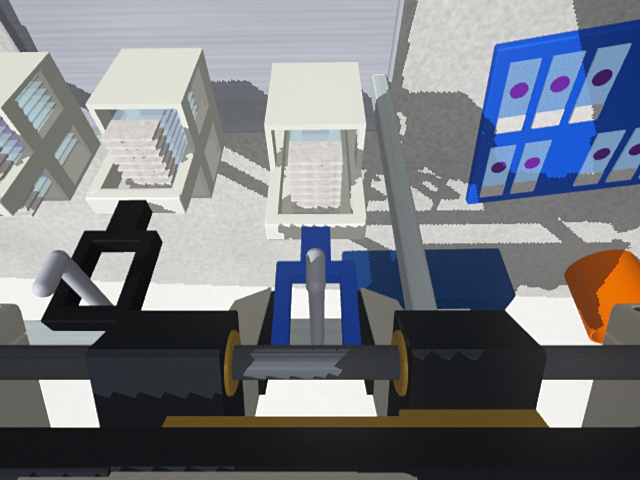

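The rack is lifted 19 mm. The hook tip shows at (316,256) in front of the loop, with the loop held level at cols 275–357. Drawing it to the front.

Call:
drive_tool --pt "0.4 0 -0.28 0 0 0 0" --pt "0.85 0 -0.6 0 0 0 0" --pt "1.31 0 -0.92 0 0 0 0" --pt "1.95 0 -1.38 0 0 0 0" --pt "2.61 0 -1.85 0 0 0 0" --pt "3.5 0 -2.9 0 0 0 0" --pt "4.44 0 -4.1 0 0 0 0" --pt "4.44 0 -4.1 0 0 0 0" --pt "4.44 0 -4.1 0 0 0 0"

```text
clock: 12.8
tool_pos: [0.4224, 0.3004, 0.2851]
orientation: [-0.096, 2.52, 0.027]
ft_force: [1.7, 0.0, -2.0]
width: 0.391
grasp_force: 30.0
```

```bash
python3 - <<'E'
from h import *
s=manip.sense();print(s['tool_pos'],np.round(s['q'],2),s['width'],s['ft_force'])
jar=np.array([.4743,-.2838]);psi=np.radians(-37.2);L=lean(psi,np.radians(35));tz=L.apply([0,0,1])
# loop->TCP offset in grasp: TCP(world)-loop, measured at grasp (0.5735,0.3117,0.2464) loop (.564,.312,.253)
off=R.from_euler('z',-41.7,degrees=True).apply([.0095,0,-.0066])
for h in (.06,.10): 
    for w in ((.40,0.05),jar): print(delta(np.r_[w,.153+h+.04]+off,L))
E
```

```text
[0.42235727 0.30039444 0.2850738 ] [ 0.41 -0.12 -1.31  2.21  0.61  0.62  0.28] 0.3910157908015791 [ 1.66735171  0.01670216 -1.97780824]
(array([  2.04, -10.19,   0.48]), array([4.77, 0.11, 6.8 ]))
(array([  0.47, -23.73,   1.65]), array([4.77, 0.11, 6.8 ]))
(array([  1.11, -10.19,  -0.82]), array([4.77, 0.11, 6.8 ]))
(array([ -0.46, -23.73,   0.35]), array([4.77, 0.11, 6.8 ]))
```

Call:
drive_tool --pt "0.11 -0.5 -0.08 0.3 0 0.4 0" --pt "0.2 -1.5 -0.2 0.8 0 1.2 0" --pt "0.33 -2.7 -0.3 1.4 0 2.0 0" --pt "0.45 -4 -0.4 2 0.05 2.8 0" --pt "0.6 -5.4 -0.5 2.6 0.05 3.7 0" --pt "0.75 -6.8 -0.6 3.2 0.1 4.5 0" --pt "0.9 -8.2 -0.7 3.8 0.1 5.4 0" --pt "1 -9.3 -0.8 4.4 0.1 6.2 0" --pt "1.1 -10 -0.82 4.77 0.1 6.8 0" --pt "1.1 -10.2 -0.82 4.77 0.1 6.8 0" --pt "1.1 -10.2 -0.82 4.77 0.1 6.8 0"

```text
clock: 13.9
tool_pos: [0.4085, 0.0432, 0.2843]
orientation: [0.817, 2.424, -0.256]
ft_force: [-0.4, 1.3, -2.3]
width: 0.39
grasp_force: 30.0
```

```bash
cat >> h.py <<'E'
def jarmove(h,jar=(.4743,-.2838),psi=-37.2,off=(.0095,0,-.0066),xy=None):
    L=lean(np.radians(psi),np.radians(35));o=R.from_euler('z',psi-4.5,degrees=True).apply(off)
    return delta(np.r_[xy if xy is not None else jar,.153+h]+o,L)
E
python3 - <<'E'
from h import *
s=manip.sense();print(s['tool_pos'],np.round(s['q'],2),s['width'])
print(jarmove(.14,xy=(.40,-.17)));print(jarmove(.14))
E
```

```text
[0.40848078 0.04317625 0.28426676] [ 0.4  -0.28 -0.91  2.32  0.47  0.8   0.1 ] 0.38995241400635605
(array([-4.39, -7.02,  2.93]), array([-0.02, -0.08, -0.01]))
(array([-8.6 , -8.84,  5.84]), array([-0.02, -0.08, -0.01]))
```

Call:
drive_tool --pt "-0.5 -0.7 0.33 0 0 0 0" --pt "-1.3 -1.8 0.87 0 0 0 0" --pt "-2.2 -3 1.5 0 0 0 0" --pt "-3.2 -4.2 2.15 0 0 0 0" --pt "-4.3 -5.4 2.9 0 0 0 0" --pt "-5.4 -6.5 3.65 0 0 0 0" --pt "-6.5 -7.5 4.4 0 0 0 0" --pt "-7.6 -8.3 5.15 0 0 0 0" --pt "-8.4 -8.7 5.7 0 0 0 0" --pt "-8.6 -8.84 5.84 0 -0.08 0 0" --pt "-8.6 -8.84 5.84 0 -0.08 0 0" --pt "-8.6 -8.84 5.84 0 -0.08 0 0"

```text
clock: 15.1
tool_pos: [0.4811, -0.288, 0.2861]
orientation: [0.813, 2.418, -0.257]
ft_force: [-0.6, -0.5, -2.8]
width: 0.392
grasp_force: 30.0
```

```bash
python3 - <<'E'
from h import *
s=manip.sense();print(s['tool_pos'],np.round(s['q'],2),s['width'],jarmove(.14))
a=shot('wrist')['image'];t=shot('top')
c=t['image'][200:300,330:430];c=cv2.resize(c,(480,480),interpolation=cv2.INTER_CUBIC)
cv2.imwrite('pics/w5.png',np.hstack([cv2.resize(a,(800,600))])[:,:,::-1]);cv2.imwrite('pics/t5.png',c[:,:,::-1])
E
```

```text
[ 0.48110465 -0.28798897  0.28611605] [ 0.32 -0.07  0.07  2.24  0.39  0.4   1.  ] 0.3922711327777143 (array([-0.06, -0.06,  0.03]), array([-0.  , -0.01,  0.  ]))
```

View pics/w5.png

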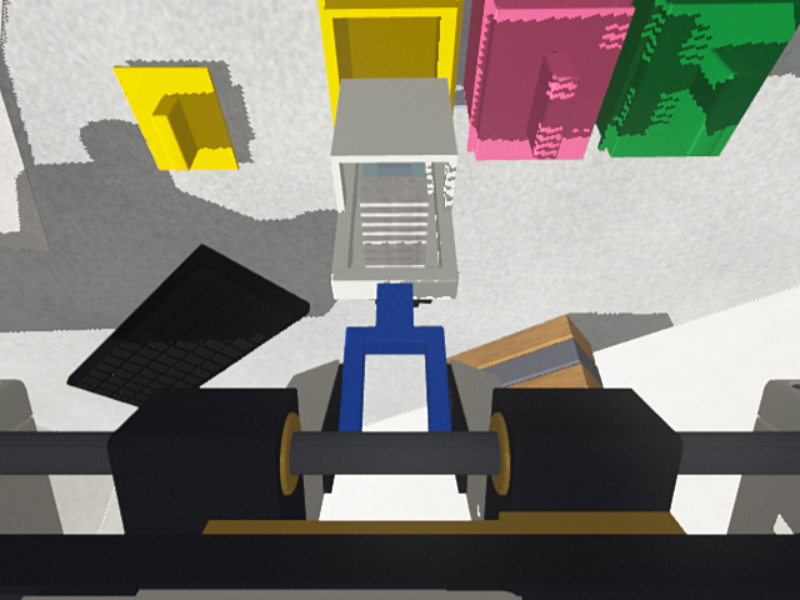

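Wrist view (scaled 1.25): the yellow cover lies flat and right way up at (180,120). The rack hangs straight, with its front bottom corners at (340,78) and (448,78). The open yellow jar is beneath, its front inner edge from (335,18) to (440,18). Comparing with the model.

```bash
python3 - <<'E'
from h import *
d=shot('wrist');s=manip.sense()
psi=np.radians(-37.2);c,sn=np.cos(psi),np.sin(psi);Z=np.array([[c,-sn,0],[sn,c,0],[0,0,1]])
loop=s['tool_pos']-R.from_euler('z',-41.7,degrees=True).apply([.0095,0,-.0066]);print('loop',loop)
f=lambda o,l:print([np.round(proj(d,np.array(o)+Z@np.array(p)/1e3)*1.25).tolist() for p in l])
f(loop,[(-35,25,-144),(-35,-25,-144),(-35,25,-64),(-35,-25,-64),(-5,18,-24),(-5,-18,-24)])
J=np.array([.4743,-.2838,.004])
f(J,[(-41,31,90),(-41,-31,90),(-45,35,90),(-45,-35,90)])
img=cv2.resize(d['image'],(800,600))[0:180,300:480];cv2.imwrite('pics/w5c.png',cv2.resize(img,(720,720))[:,:,::-1])
E
```

```text
loop [ 0.47419974 -0.28187779  0.29350739]
[[446.0, 80.0], [340.0, 80.0], [460.0, 189.0], [324.0, 189.0], [441.0, 325.0], [343.0, 325.0]]
[[448.0, 19.0], [332.0, 19.0], [456.0, 10.0], [324.0, 10.0]]
```

View pics/w5c.png

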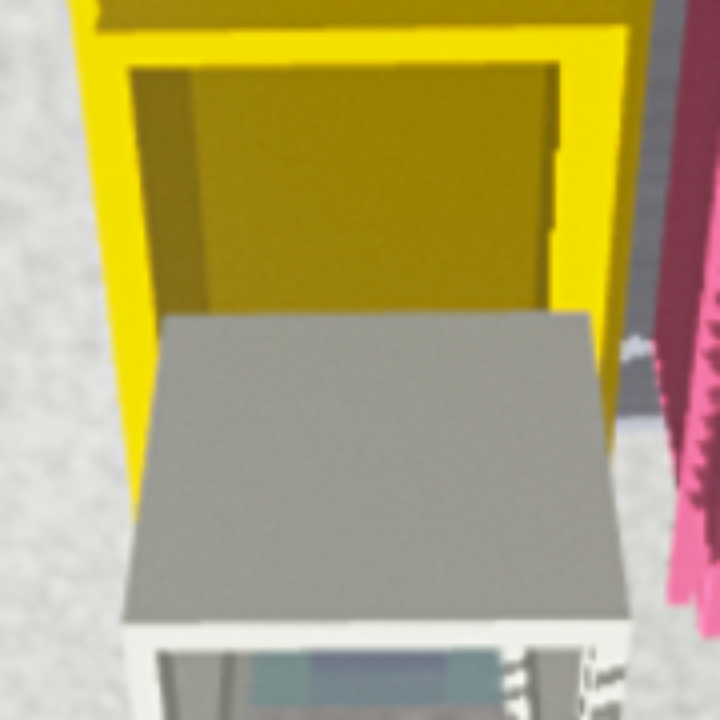

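```bash
python3 - <<'E'
from h import *
for h in (.14,.08,.015,.003): print(h,jarmove(h))
E
```

```text
0.14 (array([-0.03, -0.06,  0.05]), array([ 0.  ,  0.01, -0.  ]))
0.08 (array([ 1.35, -0.06,  2.01]), array([ 0.  ,  0.01, -0.  ]))
0.015 (array([ 2.84, -0.06,  4.14]), array([ 0.  ,  0.01, -0.  ]))
0.003 (array([ 3.12, -0.06,  4.53]), array([ 0.  ,  0.01, -0.  ]))
```

Call:
drive_tool --pt "-0.03 -0.07 0.05 0 0 0 0" --pt "0.3 -0.07 0.5 0 0 0 0" --pt "0.65 -0.07 1.0 0 0 0 0" --pt "1 -0.07 1.5 0 0 0 0" --pt "1.35 -0.07 2.0 0 0 0 0" --pt "1.35 -0.07 2.0 0 0 0 0"

```text
clock: 15.85
tool_pos: [0.4797, -0.2909, 0.2245]
orientation: [0.816, 2.42, -0.257]
ft_force: [-0.6, -0.5, -2.5]
width: 0.39
grasp_force: 30.0
```

```bash
python3 - <<'E'
from h import *
s=manip.sense();print(s['tool_pos'],s['ft_force'],np.round(s['q'],2))
for h in (.08,.04,.014,.003): print(h,jarmove(h))
E
```

```text
[ 0.4796999  -0.29085137  0.22445572] [-0.58764792 -0.47392844 -2.47384981] [0.34 0.03 0.07 2.31 0.6  0.24 0.79]
0.08 (array([-0.07,  0.06, -0.04]), array([-0.02, -0.03, -0.01]))
0.04 (array([0.84, 0.07, 1.27]), array([-0.02, -0.03, -0.01]))
0.014 (array([1.43, 0.07, 2.12]), array([-0.02, -0.03, -0.01]))
0.003 (array([1.69, 0.07, 2.48]), array([-0.02, -0.03, -0.01]))
```

Call:
drive_tool --pt "0.1 0.03 0.2 0 0 0 0" --pt "0.25 0.04 0.4 0 0 0 0" --pt "0.4 0.04 0.6 0 0 0 0" --pt "0.4 0.04 0.6 0 0 0 0"

```text
clock: 16.25
tool_pos: [0.4821, -0.291, 0.2089]
orientation: [0.815, 2.416, -0.257]
ft_force: [-0.1, -0.9, -1.9]
width: 0.387
grasp_force: 30.0
```

```bash
python3 - <<'E'
from h import *
s=manip.sense();print(s['tool_pos'],s['ft_force'],np.round(s['q'],3),s['torque'])
for h in (.06,.04,.014,.003): print(h,jarmove(h))
E
```

```text
[ 0.48213737 -0.29099258  0.20888848] [-0.08135385 -0.87170142 -1.90933561] [0.328 0.066 0.08  2.326 0.73  0.202 0.648] [ 0.53634443  0.54204844 -0.01020929]
0.06 (array([0.09, 0.01, 0.06]), array([-0.01,  0.01, -0.01]))
0.04 (array([0.55, 0.01, 0.71]), array([-0.01,  0.01, -0.01]))
0.014 (array([1.15, 0.01, 1.56]), array([-0.01,  0.01, -0.01]))
0.003 (array([1.4 , 0.01, 1.92]), array([-0.01,  0.01, -0.01]))
```

Call:
drive_tool --pt "0.15 0.01 0.2 0 0 0 0" --pt "0.3 0.01 0.4 0 0 0 0" --pt "0.3 0.01 0.4 0 0 0 0" --pt "0.3 0.01 0.4 0 0 0 0"

```text
clock: 16.65
tool_pos: [0.4815, -0.292, 0.1969]
orientation: [0.818, 2.414, -0.258]
ft_force: [0.4, 0.6, -2.0]
width: 0.391
grasp_force: 30.0
```

```bash
python3 - <<'E'
from h import *
s=manip.sense();print(s['tool_pos'],s['ft_force'],np.round(s['q'],3),s['torque'])
for h in (.06,.04,.014,.003): print(h,jarmove(h))
E
```

```text
[ 0.48154925 -0.29200265  0.19686659] [ 0.40633227  0.60917215 -2.00565836] [ 0.552  0.097 -0.151  2.331  0.935  0.194  0.445] [ 0.58828146  0.55542722 -0.02479701]
0.06 (array([-0.18,  0.06, -0.34]), array([-0.02,  0.02, -0.04]))
0.04 (array([0.28, 0.06, 0.31]), array([-0.02,  0.02, -0.04]))
0.014 (array([0.88, 0.06, 1.16]), array([-0.02,  0.02, -0.04]))
0.003 (array([1.13, 0.06, 1.52]), array([-0.02,  0.02, -0.04]))
```

Call:
drive_tool --pt "0.1 0.03 0.15 0 0 0 0" --pt "0.2 0.04 0.25 0 0 0 0" --pt "0.28 0.04 0.35 0 0 0 0" --pt "0.28 0.04 0.35 0 0 0 0" --pt "0.28 0.04 0.35 0 0 0 0"

```text
clock: 17.15
tool_pos: [0.4824, -0.2896, 0.1856]
orientation: [0.815, 2.415, -0.258]
ft_force: [1.4, -0.8, -2.8]
width: 0.386
grasp_force: 30.0
```

```bash
python3 - <<'E'
from h import *
s=manip.sense();print(s['tool_pos'],s['ft_force'],np.round(s['q'],3),s['torque'])
for h in (.04,.014,.003): print(h,jarmove(h))
E
```

```text
[ 0.48236535 -0.28959255  0.18559296] [ 1.4048323  -0.75101524 -2.8326324 ] [ 0.647  0.124 -0.259  2.338  1.13   0.194  0.251] [0.58197243 0.53256105 0.01211831]
0.04 (array([-0.  , -0.04, -0.04]), array([-0.01,  0.02, -0.02]))
0.014 (array([ 0.59, -0.04,  0.81]), array([-0.01,  0.02, -0.02]))
0.003 (array([ 0.85, -0.04,  1.17]), array([-0.01,  0.02, -0.02]))
```

Call:
drive_tool --pt "0.12 0 0.16 0 0 0 0" --pt "0.24 -0.01 0.32 0 0 0 0" --pt "0.36 -0.02 0.48 0 0 0 0" --pt "0.48 -0.02 0.65 0 0 0 0" --pt "0.59 -0.02 0.81 0 0 0 0" --pt "0.59 -0.02 0.81 0 0 0 0" --pt "0.59 -0.02 0.81 0 0 0 0"

```text
clock: 17.85
tool_pos: [0.4817, -0.2895, 0.1603]
orientation: [0.815, 2.416, -0.257]
ft_force: [-0.1, 0.1, -2.0]
width: 0.391
grasp_force: 30.0
```

```bash
python3 - <<'E'
from h import *
s=manip.sense();print(s['tool_pos'],s['ft_force'],np.round(s['q'],3),s['torque'])
for h in (.014,.003,0): print(h,jarmove(h))
E
```

```text
[ 0.48169744 -0.28950554  0.16031761] [-0.0953361   0.14601721 -1.97711213] [ 0.689  0.183 -0.308  2.357  1.527  0.196 -0.142] [0.62015258 0.5497054  0.07453658]
0.014 (array([-0.01, -0.03,  0.  ]), array([-0.01,  0.02, -0.02]))
0.003 (array([ 0.25, -0.03,  0.36]), array([-0.01,  0.02, -0.02]))
0 (array([ 0.32, -0.03,  0.46]), array([-0.01,  0.02, -0.02]))
```

Call:
drive_tool --pt "0.08 -0.01 0.12 0 0 0 0" --pt "0.16 -0.02 0.24 0 0 0 0" --pt "0.24 -0.02 0.35 0 0 0 0" --pt "0.27 -0.02 0.38 0 0 0 0" --pt "0.27 -0.02 0.38 0 0 0 0"

```text
clock: 18.35
tool_pos: [0.4812, -0.2899, 0.1486]
orientation: [0.815, 2.416, -0.257]
ft_force: [0.7, 0.2, -2.9]
width: 0.394
grasp_force: 30.0
```

```bash
python3 - <<'E'
from h import *
s=manip.sense();print(s['tool_pos'],s['ft_force'],np.round(s['q'],3),s['torque'])
for h in (0,): print(h,jarmove(h))
d=shot('wrist');cv2.imwrite('pics/w6.png',d['image'][:,:,::-1])
E
```

```text
[ 0.48120156 -0.28987922  0.14855703] [ 0.74432723  0.19975473 -2.85791439] [ 0.699  0.212 -0.318  2.364  1.7    0.206 -0.312] [0.61025399 0.55427812 0.01037932]
0 (array([ 0.04, -0.  ,  0.08]), array([-0.01,  0.01, -0.02]))
```

Call:
drive_tool --pt "0.025 0 0.035 0 0 0 0" --pt "0.05 0 0.07 0 0 0 0" --pt "0.06 0 0.085 0 0 0 0" --pt "0.06 0 0.085 0 0 0 0"

```text
clock: 18.8
tool_pos: [0.4811, -0.2899, 0.1458]
orientation: [0.816, 2.416, -0.257]
ft_force: [0.5, 0.5, -1.5]
width: 0.388
grasp_force: 30.0
```

Call:
drive_tool --pt "0.025 0 0.035 0 0 0 0" --pt "0.05 0 0.07 0 0 0 0" --pt "0.05 0 0.07 0 0 0 0" --pt "0.05 0 0.07 0 0 0 0"

```text
clock: 19.2
tool_pos: [0.4828, -0.291, 0.146]
orientation: [0.814, 2.411, -0.259]
ft_force: [-3.6, 2.9, 12.5]
width: 0.39
grasp_force: 30.0
```

Contact with the bottom is felt (+12 N up). Relieving it slightly, releasing, and rising straight up.

Call:
drive_tool --pt "-0.035 0 -0.05 0 0 0 0" --pt "-0.035 0 -0.05 0 0 0 0" --pt "-0.035 0 -0.05 0 0 0 45" --pt "-0.035 0 -0.05 0 0 0 60" --pt "-0.035 0 -0.05 0 0 0 60" --pt "-0.035 0 -0.05 0 0 0 60" --pt "-0.035 0 -0.05 0 0 0 60"

```text
clock: 19.9
tool_pos: [0.4809, -0.2898, 0.1449]
orientation: [0.816, 2.416, -0.257]
ft_force: [1.0, -0.1, -0.2]
width: 0.653
grasp_force: 0.0
```

```bash
python3 - <<'E'
from h import *
s=manip.sense();print(s['tool_pos'],s['ft_force'],np.round(s['q'],3),s['width'])
d=shot('wrist');cv2.imwrite('pics/w7.png',d['image'][:,:,::-1])
E
```

```text
[ 0.48094056 -0.28975337  0.14488019] [ 0.9763849  -0.14946546 -0.23703178] [ 0.712  0.222 -0.333  2.366  1.743  0.213 -0.354] 0.6530440776052459
```

View pics/w7.png

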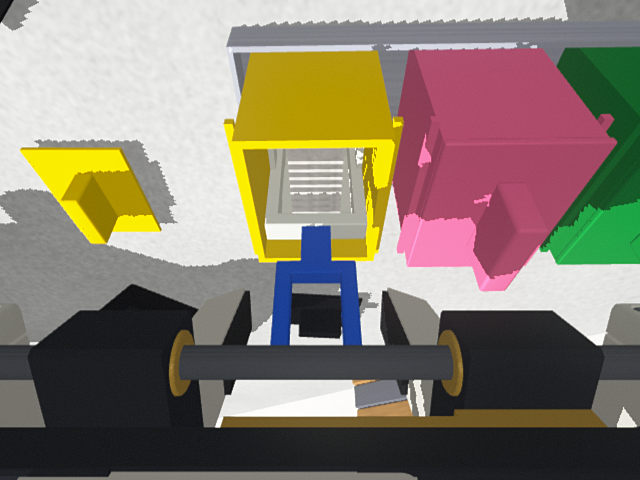

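The rack stands in the yellow jar (loop cols 273–358) with the fingers (250 and 382) clear of it. The cover lies flat at (95,195). Retreating upward.

Call:
drive_tool --pt "-0.2 0 -0.3 0 0 0 62" --pt "-0.45 0 -0.65 0 0 0 62" --pt "-0.7 0 -1 0 0 0 62" --pt "-0.95 0 -1.35 0 0 0 62" --pt "-1.2 0 -1.7 0 0 0 62" --pt "-1.45 0 -2.05 0 0 0 62" --pt "-1.7 0 -2.4 0 0 0 62" --pt "-2.1 0 -3 0 0 0 62" --pt "-2.5 0 -3.6 0 0 0 62" --pt "-2.5 0 -3.6 0 0 0 62" --pt "-2.5 0 -3.6 0 0 0 62"

```text
clock: 21.05
tool_pos: [0.4803, -0.2899, 0.2547]
orientation: [0.816, 2.415, -0.258]
ft_force: [-0.6, 0.1, -0.1]
width: 0.678
grasp_force: 0.0
```

```bash
python3 - <<'E'
from h import *
s=manip.sense();print(s['tool_pos'],s['clock'])
t=shot('top');s=shot('side')
m=colour(t,'blue',(340,200,440,280));k=colour(s,'blue',(300,150,400,250))
if m.sum() and k.sum(): print(m.sum(),k.sum(),tri((t,cen(m)),(s,cen(k))))
c=cv2.resize(s['image'][150:420,120:470],None,fx=2.2,fy=2.2,interpolation=cv2.INTER_CUBIC);cv2.imwrite('pics/end.png',c[:,:,::-1])
E
```

```text
[ 0.48029028 -0.28992867  0.25466938] 21.05
```

View pics/end.png

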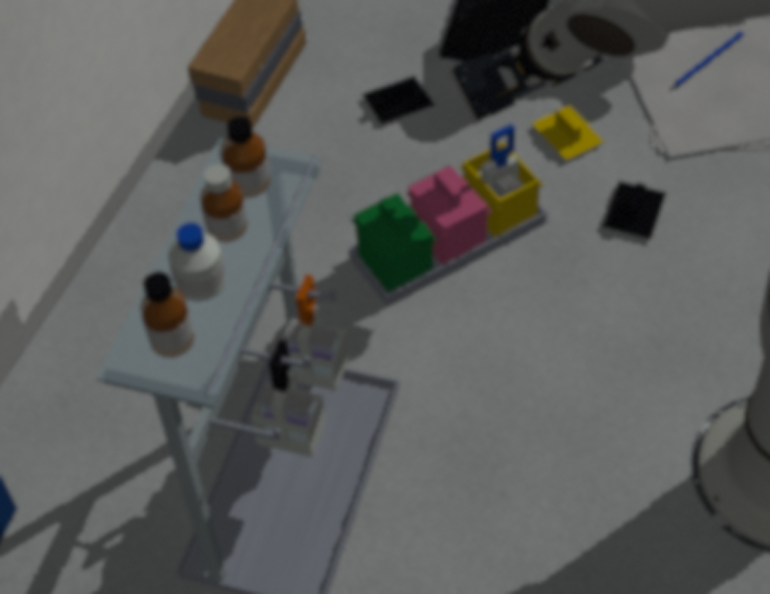

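The side view shows the blue rack upright in the yellow jar (500,150) and the yellow cover flat on the bench (565,130). The other racks still hang, the other jars are still covered, and the gripper is clear.

```bash
python3 -c "
from station import manip
print(manip.finish_job())"
```

```text
the job is handed in; nothing more can be done
None
```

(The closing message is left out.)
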